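Set the dough sheeter's roller gap with its removable crank

TASK

Set the roller gap of the dough sheeter: take the loose crank, push it fully down onto the square shaft of the sloping panel, and wind it clockwise until the sliding pointer's blade stands in line with the fixed tab on the scale. Then lift the crank straight off without changing the setting and snap it, upright, by its round neck into the free middle spring clip of the tool rack, so that it stands on the rack's base board; let go. Leave the other things on the table where they are.

Things in the scene. Friction and masses are not known exactly. Their poses are not given: they have to be found in the camera images.
- crank_grip (a point): Centre of the crank's steel grip block (30 x 30 x 34 mm), 92 mm above the socket's mouth: hold the crank here to fit, lift and stow it. Crank frame (same for all crank_ points): z up the hub axis away from the socket's mouth, x along the arm towards the handle; block sides parallel to x and y. The crank (0.35 to 0.53 kg) starts standing on the table, socket down.
- crank_socket (a point): Centre of the mouth (underside) of the crank's square socket, crank frame. Socket 20 x 20 mm, 38 mm deep, sides parallel to the crank's x and y, in a square hub 44 x 44 x 44 mm.
- crank_neck (a point): Centre of the crank's round neck (24 mm diameter), 56 mm above the socket's mouth on the hub axis, crank frame. The neck runs from 44 to 68 mm above the mouth; above it the flat arm (68 to 76 mm, 18 mm wide, out to 93 mm along +x and 15 mm along -x) and the grip block.
- crank_knob (a point): Centre of the crank's upright wooden handle (26 mm diameter, 60 mm long, spins freely on its pin), 80 mm from the hub axis along +x and 107 mm above the socket's mouth, crank frame. Hold it here to wind; the gripper need not turn with the crank.
- shaft_tip (a point): Tip of the sheeter's square steel shaft, 18 x 18 mm, the last 5 mm tapered. z points out along the shaft, which leans 23 degrees from vertical towards the panel's low edge; x and y are parallel to its sides and turn with it. The crank fits in any of the four quarter-turn positions.
- shaft_foot (a point): Foot of the shaft, same frame as its tip, 34 mm below it along the shaft: on top of the 52 mm collar disc on which the fully fitted crank's hub rests (crank_socket is then here).
- shaft (a joint): Rotation of the shaft, rad, growing clockwise as seen looking down on the panel; stops at 0 and 8; stiff (about 0.15 N m), it stays where it is left. One turn (6.28) moves the pointer 54 mm and raises the upper roller.
- pointer_tip (a point): Top of the sliding pointer's upright blade (4 mm thick, standing 38 mm over the scale rail on a small black block), on the rail across the panel's upper part, beyond the crank's sweep. Its y axis is the way it slides when the shaft turns clockwise. Only the shaft moves it.
- mark_tip (a point): Top of the fixed upright steel tab (4 mm thick, 22 mm high) clamped beside the scale rail, just up the slope from the pointer. Its y axis is parallel to the pointer's travel: pointer and tab are in line when the pointer has y = 0 in this frame. At the start the pointer is 18 to 46 mm short of it.
- clip_seat (a point): Seat of the crank's neck centre in the middle of three spring clips: 56 mm above the rack's base board (12 mm thick, reaching 67 mm in front). x goes into the clip, y along the row, z up. Sprung jaws, 16 mm high, open to -x, reach 24 mm before this point; push the neck in level along x (about 6 N). Back board 31 mm behind, 90 mm high. Arm of the crank pointing to -x clears all.
- pin: Small wooden rolling pin, 38 mm thick, 125 mm tall, standing in the outer clip at -y, 95 mm from the middle one. Origin under its foot. Leave alone.
- brush: Short brush with a wooden handle, 41 mm thick, 128 mm tall, standing in the outer clip at +y, 95 mm from the middle one. Origin under its foot. Leave alone.
- jar: Glass jar with a steel cap, 70 mm diameter, 110 mm tall. Origin under it. Leave alone.
- mug: White mug, 76 mm diameter, 85 mm tall. Origin under it. Leave alone.
- loaf: Bread loaf, 200 x 72 mm, 72 mm tall. Origin under it. Leave alone.
- roll: Bread roll, 100 x 60 mm, 60 mm tall. Origin under it. Leave alone.
- scraper: Dough scraper lying flat, 110 x 85 mm, 12 mm tall. Origin under it. Leave alone.
- bowl: Steel bowl, 120 mm diameter, 55 mm tall. Origin under it. Leave alone.
Things that resemble listed ones, but are neither listed nor needed, are in the scene too. Leave any blue or orange look-alike of the part that bears crank_grip alone.

How it is judged:
On the way, in this order (a step that is already met when the one before it is completed fails the run):
1. The crank is fully home on the square shaft (distance between crank_socket and shaft_foot below 0.007 m and z of crank_socket in the frame of shaft_foot below 0.005 m and angle between the z axis of crank_socket and the z axis of shaft_foot, either way round below 0.12 rad), for 0.2 s.
2. With the crank fitted, the pointer's blade has been wound into line with the tab (all of step 1 and y of pointer_tip in the frame of mark_tip between -0.004 and 0.004 m and velocity of joint shaft between -0.1 and 0.1 rad/s), for 0.2 s.
3. The crank has been lifted off the shaft, the pointer still in line (z of crank_socket in the frame of shaft_foot above 0.04 m and y of pointer_tip in the frame of mark_tip between -0.004 and 0.004 m), for 0.05 s.
At the end, for the whole second after the job is handed in: The crank stands upright (within 0.1 rad) in the middle clip, the centre of its neck within 8 mm of the clip's seat, on the base board, released; the pointer's blade is within 4 mm of the tab along the scale (distance between crank_neck and clip_seat below 0.008 m and angle between crank_neck's own z axis and vertical below 0.1 rad and y of pointer_tip in the frame of mark_tip between -0.004 and 0.004 m and distance between crank_socket and shaft_foot above 0.1 m); the robot touches nothing.
It fails at once if a bystander (pin, brush, jar, mug, loaf, roll, scraper or bowl) is pushed more than 30 mm (distance of any of pin, brush, jar, mug, loaf, roll, scraper, bowl from where it was at the start of the episode above 0.03 m).
It fails at once if a standing bystander is tipped by more than 0.4 rad (angle between any of pin, brush, jar, mug, loaf, roll, scraper, bowl's own z axis and vertical above 0.4 rad).
It also fails if it takes over 72 s, if anything falls off the work surface, if the arm or the gripper's body presses on something with over 40 N, if the wrist force passes 120 N, or if a joint passes its speed limit or range.

ROBOT

A 7-joint arm with a two-finger parallel gripper is mounted at the origin on the work surface. World frame = base frame: x ahead of the robot, y to its left, z up, the work surface at z = 0. Lengths are in m, angles in rad, forces in N, time in s.
With the tool pointing down it reaches from about 0.35 to 0.9 m from the base axis. Payload 19.9 kg.
Tool frame: the origin (TCP) lies at the very end of the fingers, on their centre line; the grasp point (between the pads) lies 19 mm behind it (robot.pinch_z is the distance from the TCP to the grasp point, in m); y points along the fingers, z is the direction in which the jaws open and shut, and the axes are right-handed (so a half turn about y gives the same grasp; the last joint's range is limited). The gripper opens to 94 mm and grips with 3 to 60 N. Pads are 16 mm wide; open, the fingers measure 119 mm over their backs; the gripper's body (75 mm by 177 mm) begins 78 mm behind the grasp point.
Start: joints at [-1.254, 0.417, -0.01, 1.614, 0.005, 1.111, -0.053], TCP at [0.219, 0.585, 0.205] pointing down, gripper open.
Joint ranges: [-2.81, 2.81], [-0.39, 2.02], [-1.27, 1.25], [0.06, 2.57], [-1.19, 4.33], [0.19, 2], [-2.82, 2.82]. Speed limits (rad/s): [1.89, 1.89, 2.39, 2.39, 3.01, 3.01, 3.01].

INTERFACE

Orientations are given as [roll, pitch, yaw] about the fixed x, y, z axes, in that order (R = Rz(yaw) Ry(pitch) Rx(roll)).
In Python, from station import robot, solver, snapshot gives the robot as it stands. Calls block until the motion is done:
- robot.move_ptp(position, orientation): joint-space move of the TCP to a pose.
- robot.servo_line(position, attitude=None, feed=0.15): straight line of the TCP; attitude=None keeps the orientation; feed is the mean speed in m/s.
- robot.goto_joints(angles): joint-space move.
- robot.set_gripper(opening, newtons=None): opening from 0.0 (shut) to 1.0 (fully open); newtons is the grip in N (None keeps the last); returns when the fingers have stopped.
- robot.sleep(seconds).
- solver.ik(position, orientation): joint angles nearest the present ones, or None.
- snapshot(name): name is "scene" or "top" or "wrist"; returns a dict with "image" (400x640x3 uint8, red, green, blue), "z_map" (400x640 float32, m along the optical axis (not along the pixel's ray), 0 where there is no reading), "mtx" (3x3 intrinsics, pixels), "T" (4x4, takes a point from camera to world coordinates). Camera axes: x right, y down, z forward; pixel columns grow to the right and rows downward; lengths in m; the calibration is good to about 2 mm. A picture is of the moment at which its call begins.
A pose or a line that the arm cannot do raises robot.Unreachable and nothing moves.
- robot.hand_in(): hands the job in, once; it reports no verdict.
Readings, each from a call of its own:
- robot.current_t(): time.
- robot.current_joint_pos(): joint angles.
- robot.current_dq(): joint speeds.
- robot.current_tau(): joint torques, N m.
- robot.current_tcp_pos(): TCP position.
- robot.current_tcp_rot(): TCP orientation.
- robot.current_ft_force(): force on the tool from outside, world axes, zero at the start.
- robot.current_ft_torque(): the same for the moment, N m.
- robot.current_width(): opening from 0.0 (shut) to 1.0 (fully open).
Only numpy, scipy, OpenCV 4.12 (cv2) and the standard library are available. Lean on these libraries where they do the work, as an engineer would, in place of code of your own. Each camera call takes 0.05 s, during which the arm holds its last target. There are 200 camera calls.

## Working session

There is one attempt and no reset: what is moved stays moved. The work goes in short steps, each a Python script; the robot and the scene stay as the last script left them, time stands still between calls to the robot, and variables do not carry over. Pictures are saved under pics/ and viewed, on a budget of 16 in all, crops included, one or two more only if the job needs it, and the job is handed in when it is done.

```bash
ls; mkdir -p pics; cat > h.py <<'E'
import numpy as np, cv2
from station import robot, solver, snapshot
from scipy.spatial.transform import Rotation as R
def save(s,name,crop=None,scale=1):
    im=s["image"]
    if crop: u0,u1,v0,v1=crop; im=im[v0:v1,u0:u1]
    im=cv2.resize(im,None,fx=scale,fy=scale,interpolation=cv2.INTER_CUBIC)
    cv2.imwrite("pics/"+name,im[:,:,::-1])
def cloud(s):
    z=s["z_map"];v,u=np.indices(z.shape);K=s["mtx"]
    P=np.stack([(u-K[0,2])/K[0,0]*z,(v-K[1,2])/K[1,1]*z,z],-1)
    W=P@s["T"][:3,:3].T+s["T"][:3,3]; W[z==0]=np.nan
    return W
E
python3 - <<'E'
from h import *
import pickle
for n in ("scene","top"):
    s=snapshot(n); pickle.dump(s,open(n+".pkl","wb")); save(s,n+"0.png",scale=1.25)
    print(n,s["mtx"].round(1).tolist(),s["T"].round(3).tolist())
print(robot.current_t(),robot.current_tcp_rot(),robot.pinch_z)
E
```

```text
pics
scene [[367.8, 0.0, 319.5], [0.0, 367.8, 204.3], [0.0, 0.0, 1.0]] [[-0.72, 0.417, -0.554, 1.041], [0.694, 0.435, -0.575, 0.391], [0.002, -0.798, -0.602, 0.661], [0.0, 0.0, 0.0, 1.0]]
top [[400.4, 0.0, 317.5], [0.0, 400.4, 210.5], [0.0, 0.0, 1.0]] [[0.009, -0.995, 0.1, 0.435], [-1.0, -0.01, -0.002, -0.096], [0.003, -0.1, -0.995, 1.328], [0.0, 0.0, 0.0, 1.0]]
0.1 [-1.57188514e+00 -6.52916447e-05 -3.57733675e-01] 0.0188
```

```bash
ls -la pics; nproc
```

```text
total 1060
drwxr-xr-x 2 agent agent   4096 Dec  4 07:47 .
drwxr-xr-x 3 agent agent   4096 Dec  4 07:47 ..
-rw-r--r-- 1 agent agent 529441 Dec  4 07:47 scene0.png
-rw-r--r-- 1 agent agent 541329 Dec  4 07:47 top0.png
4
```

View pics/top0.png

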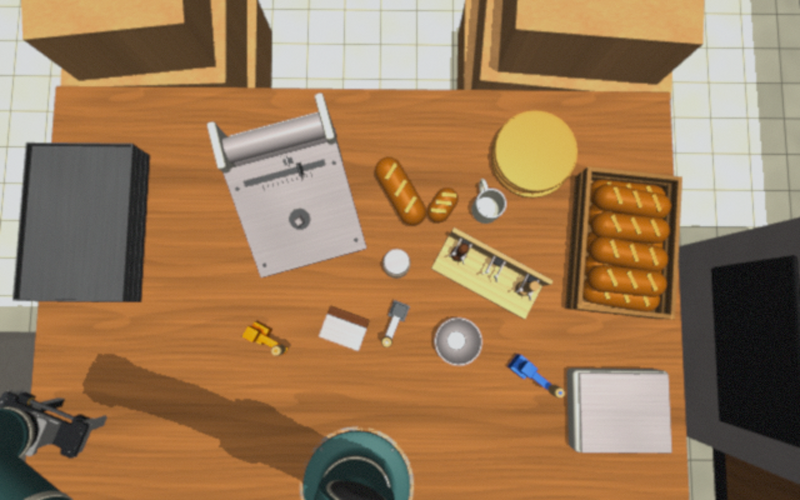

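View pics/scene0.png

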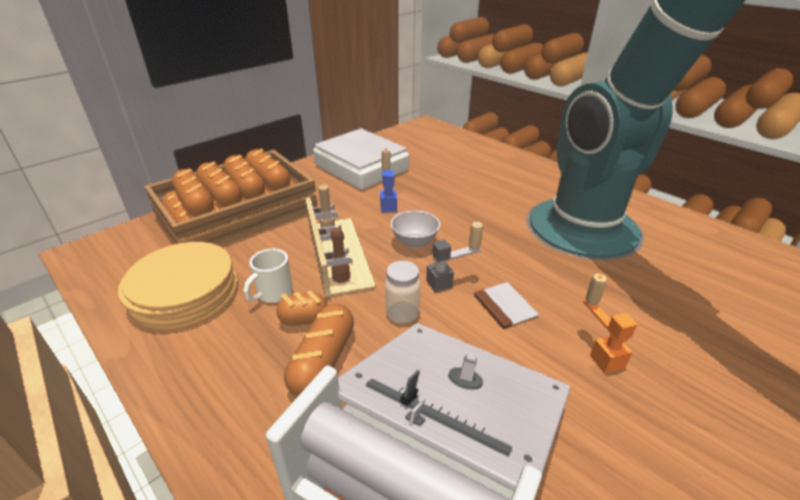

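The top view shows three crank-like parts. Grey steel is at about (397,318) with its handle towards (386,342), orange is at (260,335), and blue is at (525,370). Only the grey one has the steel grip block and isn't an orange or blue look-alike. The panel shaft is at (299,218), the pointer at (299,168), and the rack's middle clip at (492,266). I'll enlarge these next.

```bash
python3 - <<'E'
from h import *
import pickle
t=pickle.load(open("top.pkl","rb"));s=pickle.load(open("scene.pkl","rb"))
def tile(s,u0,v0,w,h):
    im=cv2.resize(s["image"][v0:v0+h,u0:u0+w],(400,300),interpolation=cv2.INTER_CUBIC); return im
a=np.vstack([np.hstack([tile(t,290,228,80-24,60-18),tile(t,208,118,80,60)]),np.hstack([tile(t,345,178,100,75),tile(s,325,180,80,60)])])
cv2.imwrite("pics/m1.png",a[:,:,::-1])
W=cloud(t)
np.set_printoptions(precision=3,suppress=True,linewidth=220)
# panel plane
reg=W[150:215,195:275].reshape(-1,3); reg=reg[~np.isnan(reg).any(1)]
best=None;rng=np.random.default_rng(0)
for _ in range(300):
    p=reg[rng.choice(len(reg),3,False)];n=np.cross(p[1]-p[0],p[2]-p[0])
    if np.linalg.norm(n)<1e-9: continue
    n/=np.linalg.norm(n);c=(abs((reg-p[0])@n)<.002).sum()
    if best is None or c>best[0]:best=(c,n,p[0])
q=reg[abs((reg-best[2])@best[1])<.002];c=q.mean(0);n=np.linalg.svd(q-c)[2][2];n*=np.sign(n[2])
print("panel n",n,"c",c,np.degrees(np.arccos(n[2])),len(q),len(reg))
# all points above panel by height
M=W[100:215,170:300];h=(M-c)@n
for v in range(160,192,2): print(v,(h[v-100,226-170:254-170:2]*1000).round(0))
np.savez("panel.npz",n=n,c=c)
print("crank heights");
for v in range(238,282,2): print(v,(W[v,300:326:2,2]*1000).round(0))
E
```

```text
panel n [-0.377 -0.104  0.921] c [0.652 0.163 0.096] 22.99649866266166 2656 5188
160 [ 2.  1. -0.  1. -0. -2.  2.  3. -2.  1. -4. -2. -7. -1.]
162 [-1.  1.  0. -1.  2.  2.  0.  5. -0.  3. -1. -4.  3.  0.]
164 [-0.  0. -2. -4. -2. -0. -3.  4. -1. -2. -0.  1. -2. -5.]
166 [-2. -0. -2.  5.  1. -1.  1. -3.  1.  2.  1. -1. -1. -1.]
168 [ 2. -4.  3.  3.  4. -1. 11.  3.  3.  1. -1. -8. -2.  3.]
170 [-1.  0. -2.  4.  4.  7.  4.  4.  2.  7.  2.  0. -1. -2.]
172 [-4.  4.  3.  9.  9.  5.  7. 12. -1.  8.  1. -8.  1.  3.]
174 [ 3. -2.  1.  9.  5. 21. 35. 30.  5.  5.  7. -1.  0.  0.]
176 [-2.  5.  1.  5.  5. 38. 45. 37. 28.  2.  3.  4.  1.  1.]
178 [ 0.  2. -2.  7.  5. 36. 39. 41. 36.  2.  2. -1. -4. -1.]
180 [ 3.  0.  2.  0.  9.  3. 38.  0.  5.  6.  1. -1. -3. -3.]
182 [-1.  1.  2.  0.  2.  5. -1.  5.  3.  0. -2. -2. -2.  2.]
184 [ 3. -0. -0.  1.  3. -1. -1.  5. -3. -2. -4.  1.  0.  3.]
186 [ 0. -5. -3.  2.  0.  2.  1.  4. -1.  3.  0. -1. -1.  0.]
188 [-3. -5. -3. -3.  2. -2.  6.  2.  7.  3.  2.  2. -1. -1.]
190 [-1. -0. -2.  2. -3. -2.  3.  3.  3. -2.  2. -3.  0.  2.]
crank heights
238 [-1.  1. 
[... 679 characters left out ...]
. -2. -5.]
260 [ 1.  1. -4. -2. -3.  4. 78. 84. 81. -3.  1.  2.  2.]
262 [ 0. -1. -0. -2.  2. -0. 79. 74. 77. -3.  0.  3. -2.]
264 [-3.  1.  3.  1.  1. 76. 74. 77. -3.  4. -0.  4. -0.]
266 [ 2.  2. -3. -3.  6. 78. 80. 71.  1. -4. -2. -0. -2.]
268 [-2. -1.  4. -0. 77. 79. 78. 76. -1. -2.  2.  1.  1.]
270 [ -4.   5.   2. 119. 135. 141. 122.  -2.   1.   2.  -3.  -3.  -0.]
272 [  2.   3.  -0. 140. 138. 134. 139.   5.   3.  -0.   1.  -2.   2.]
274 [  2.  -6.   2. 141. 143. 139. 137.  nan  -0.  -0.   3.  nan  -1.]
276 [ -3.   1.   4. 132. 140. 135. 128.  -0.  -0.  -3.   2.   5.  -1.]
278 [-2.  9.  1.  4.  2. -2. -4.  3. -1.  5.  2.  2. -2.]
280 [-2. -2. -2. -0.  3. -3. -6.  2. -3.  5. -3.  1.  2.]
```

View pics/m1.png

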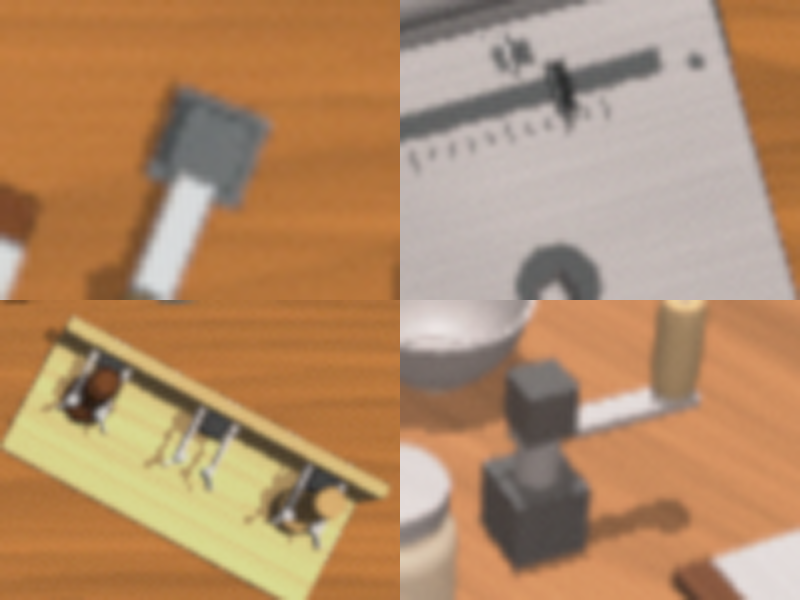

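The crop confirms the grey crank: dark steel block and hub, pale arm, wooden handle towards the lower left. The rack has a free middle clip at about (200,440) in the crop, and the pointer is at (562,88), right of the tab at (513,55). Now the estimates.

```bash
python3 - <<'E'
from h import *
import pickle
np.set_printoptions(precision=4,suppress=True,linewidth=220)
t=pickle.load(open("top.pkl","rb"));s=pickle.load(open("scene.pkl","rb"))
W=cloud(t);S=cloud(s)
def sel(W,u0,u1,v0,v1,z0,z1):
    P=W[v0:v1,u0:u1].reshape(-1,3);P=P[~np.isnan(P).any(1)];return P[(P[:,2]>z0)&(P[:,2]<z1)]
b=sel(W,300,330,236,282,.10,.119);k=sel(W,300,330,236,282,.125,.15);a=sel(W,300,330,236,282,.065,.087);hb=sel(W,300,330,236,282,.035,.055)
for n,p in(("block",b),("knob",k),("arm",a),("hub",hb)): print(n,len(p),p.mean(0),np.median(p,0))
(cx,cy),(w,hh),ang=cv2.minAreaRect(b[:,:2].astype(np.float32)*1000);print("block rect",cx,cy,w,hh,ang)
d=k.mean(0)-b.mean(0);print("yaw bk",np.degrees(np.arctan2(d[1],d[0])),np.linalg.norm(d[:2]))
vv=np.linalg.svd((a-a.mean(0))[:,:2])[2][0];print("yaw arm",np.degrees(np.arctan2(vv[1],vv[0])))
p=np.load("panel.npz");n,c=p["n"],p["c"]
for nm,X,(u0,u1,v0,v1) in(("top",W,(226,254,166,188)),("scene",S,(350,395,275,315))):
    P=X[v0:v1,u0:u1].reshape(-1,3);P=P[~np.isnan(P).any(1)];h=(P-c)@n
    q=P[(h>.03)&(h<.05)];print("shaft",nm,len(q),q.mean(0),((q-c)@n).mean(), "collar h",np.median(h[(h>.002)&(h<.012)]), "tip on panel",(q-np.outer((q-c)@n,n)).mean(0))
# rack: tall items
for nm,(u0,u1,v0,v1) in(("brush",(355,380,185,215)),("pin",(408,440,215,242))):
    q=sel(W,u0,u1,v0,v1,.125,.16);print(nm,len(q),q.mean(0))
j=sel(W,383,408,200,225,.06,.085);print("jaws",len(j),j.mean(0))
bb=sel(W,345,445,180,245,.092,.112);vv=np.linalg.svd((bb-bb.mean(0))[:,:2])[2][0];print("backboard",len(bb),bb.mean(0),vv)
E
```

```text
block 100 [ 0.4425 -0.1033  0.1088] [ 0.444  -0.1037  0.1085]
knob 61 [ 0.3696 -0.0748  0.1364] [ 0.3702 -0.0748  0.1373]
arm 101 [ 0.4043 -0.0882  0.0767] [ 0.404  -0.0887  0.0767]
hub 79 [ 0.4458 -0.1037  0.0451] [ 0.4475 -0.1072  0.0453]
block rect 417.8965148925781 -93.36158752441406 29.310035705566406 85.50907135009766 68.39965057373047
yaw bk 158.64542490561445 0.07832097674702193
yaw arm 158.8486115373898
shaft top 38 [0.6562 0.1412 0.1356] 0.03657871401093013 collar h 0.004293634588928272 tip on panel [0.6699 0.145  0.1019]
shaft scene 72 [0.6588 0.1433 0.1355] 0.035300222693648055 collar h 0.004595352456659792 tip on panel [0.6721 0.1469 0.103 ]
brush 63 [ 0.5932 -0.2572  0.1372]
pin 58 [ 0.5044 -0.4244  0.1373]
jaws 133 [ 0.563  -0.3457  0.0744]
backboard 120 [ 0.5742 -0.355   0.0953] [-0.49   -0.8717]
```

```bash
cat >> h.py <<'E'
np.set_printoptions(precision=4,suppress=True,linewidth=220)
N=np.load("panel.npz")["n"]
def rot(axis,jaw):
    """tool rotation: fingers along -axis, jaws along jaw (projected)"""
    y=-np.asarray(axis,float);y/=np.linalg.norm(y)
    z=np.asarray(jaw,float);z=z-(z@y)*y;z/=np.linalg.norm(z)
    return np.c_[np.cross(y,z),y,z]
def rpy(M): return R.from_matrix(M).as_euler("xyz")
def tool(): return R.from_euler("xyz",robot.current_tcp_rot()).as_matrix(),np.array(robot.current_tcp_pos())
def proj(s,P):
    T=np.linalg.inv(s["T"]);p=T[:3,:3]@P+T[:3,3];p=s["mtx"]@p;return p[:2]/p[2]
E
python3 - <<'E'
from h import *
s=snapshot("wrist");M,p=tool()
C=np.eye(4);C[:3,:3]=M.T@s["T"][:3,:3];C[:3,3]=M.T@(s["T"][:3,3]-p)
print("cam in tool",C,s["mtx"][0])
np.save("cam.npy",C)
tip=np.array([.6575,.1422,.1355])
d=lambda a:np.array([np.cos(a),np.sin(a),0])
for deg in range(0,360,30):
    M=rot(N,d(np.radians(deg))); # camera on axis, .27 above the tip
    tcp=tip+.24*N-M@C[:3,3]+ (M@C[:3,3]@N)*N-.1*N
    q=solver.ik(tcp,rpy(M)); print("view",deg,tcp,q is not None and np.round(q,2))
for yaw in (68.7,248.7):
    M=rot([0,0,1],d(np.radians(yaw)));print("grasp",yaw,solver.ik(np.array([.444,-.104,.073]),rpy(M)))
for deg in range(0,360,30):
    print("fit",deg,[np.round(solver.ik(tip+h*N,rpy(rot(N,d(np.radians(deg))))),2).tolist() if solver.ik(tip+h*N,rpy(rot(N,d(np.radians(deg))))) is not None else None for h in(.04,.14)])
for yaw in (61.4,241.4):
    print("rack",[solver.ik(np.array([.5488,-.3408,z]),rpy(rot([0,0,1],d(np.radians(yaw))))) for z in(.085,.25)])
E
```

```text
cam in tool [[-0.0006  0.9578  0.2876 -0.0834]
 [ 0.0008 -0.2876  0.9578 -0.1792]
 [ 1.      0.0008 -0.0006  0.001 ]
 [ 0.      0.      0.      1.    ]] [297.3261   0.     323.0677]
view 0 [0.6038 0.0448 0.2547] [-0.73  0.15  0.72  1.96 -0.29  0.69  0.13]
view 30 [0.6454 0.0553 0.2729] [-0.71  0.23  0.71  1.84 -0.35  0.76  0.72]
view 60 [0.6736 0.0868 0.2879] [-0.66  0.27  0.61  1.75 -0.31  0.79  1.17]
view 90 [0.682  0.1267 0.2959] [-0.57  0.27  0.42  1.7  -0.2   0.8   1.52]
view 120 [0.6721 0.1654 0.2962] [-0.51  0.25  0.27  1.7  -0.09  0.79  1.86]
view 150 [0.6455 0.1963 0.2888] [-0.48  0.22  0.14  1.75 -0.    0.77  2.23]
view 180 [0.6057 0.2106 0.2741] [-0.47  0.17  0.07  1.84  0.06  0.73  2.67]
view 210 [0.5641 0.2001 0.2559] [-1.41  0.19  1.1   1.98 -0.22  0.68 -2.8 ]
view 240 [0.5359 0.1686 0.2408] [-1.43  0.07  1.1   2.08 -0.06  0.63 -2.35]
view 270 [0.5275 0.1287 0.2329] [-0.75  0.02  0.45  2.12  0.01  0.61 -1.85]
view 300 [0.5374 0.09   0.2326] [-0.71  0.02  0.51  2.11 -0.07  0.61 -1.22]
view 330 [0.564  0.0591 0.24  ] [-0.74  0.07  0.64  2.06 -0.18  0.64 -0.54]
grasp 68.7 
[... 922 characters left out ...]
240 [[-1.09, 0.53, 1.09, 1.94, -0.87, 0.68, -1.59], [-1.2, 0.24, 1.1, 1.93, -0.39, 0.73, -1.97]]
fit 270 [[-0.75, 0.36, 0.61, 1.93, -0.44, 0.54, -1.43], [-0.71, 0.15, 0.51, 1.92, -0.14, 0.7, -1.69]]
fit 300 [[-0.8, 0.37, 0.66, 1.93, -0.48, 0.55, -0.91], [-0.71, 0.14, 0.5, 1.92, -0.13, 0.7, -1.21]]
fit 330 [[-0.78, 0.37, 0.63, 1.93, -0.46, 0.55, -0.43], [-0.76, 0.15, 0.56, 1.92, -0.15, 0.7, -0.69]]
rack [array([ 0.0735,  0.6642,  0.6208,  1.6706, -0.4547,  0.9553,  1.9331]), array([ 0.032 ,  0.492 ,  0.6825,  1.5235, -0.3205,  1.2403,  1.8326])]
rack [array([-0.1805,  0.8773,  1.0789,  1.6787, -0.8492,  1.1264, -0.9227]), array([-0.1866,  0.6402,  1.0828,  1.5303, -0.5758,  1.3208, -1.1112])]
```

```bash
python3 - <<'E'
from h import *
import pickle
tip=np.array([.6575,.1422,.1355]);d=lambda a:np.array([np.cos(a),np.sin(a),0])
M=rot(N,d(np.radians(75)))
robot.move_ptp(tip+.07*N+np.array([0,0,0]),rpy(M))
s=snapshot("wrist");pickle.dump(s,open("w1.pkl","wb"));save(s,"w1.png",(160,480,60,300),2.5)
print(robot.current_t(),proj(s,tip),robot.current_ft_force())
W=cloud(s);c=np.load("panel.npz")["c"]
u,v=map(int,proj(s,tip));P=W[v-30:v+30,u-30:u+30].reshape(-1,3);P=P[~np.isnan(P).any(1)];h=(P-c)@N
q=P[(h>.034)&(h<.045)];print(len(q),q.mean(0),(q-c)@N@np.ones(len(q))/len(q))
full=W.reshape(-1,3);full=full[~np.isnan(full).any(1)];h=(full-c)@N;print("panel offset",np.median(h[abs(h)<.006]))
E
```

```text
2.375 [320.8936 205.989 ] [ 0.0413 -0.2383  0.8781]
293 [0.6551 0.1426 0.1351] 0.03640343310067496
panel offset -0.0014396119610363674
```

View pics/w1.png

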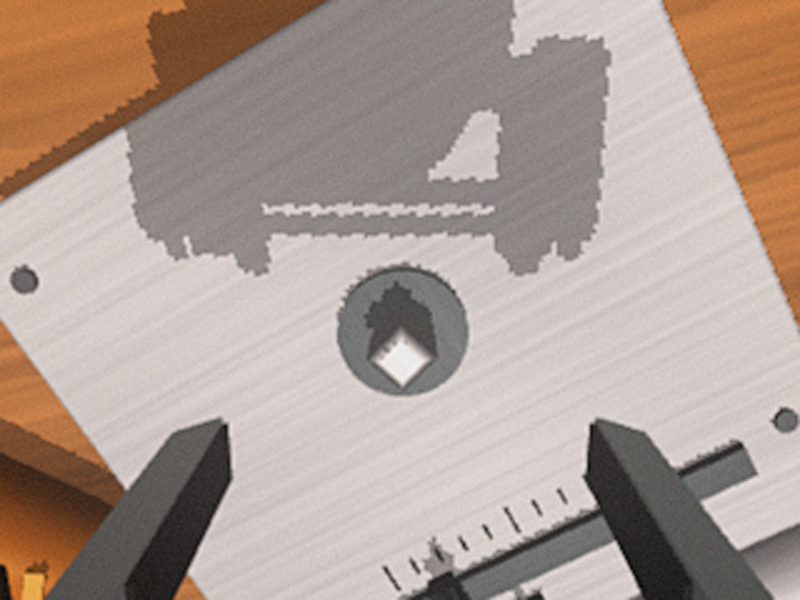

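The tip's bright diamond is centred at (402,358) in the crop, its corners turned about 45° from the image axes. The collar is centred at (402,331). I'll back-project both, then go for the crank.

```bash
cat >> h.py <<'E'
def onplane(s,uv,n,p0):
    """intersect pixel rays with plane"""
    uv=np.atleast_2d(uv);r=np.c_[uv,np.ones(len(uv))]@np.linalg.inv(s["mtx"]).T@s["T"][:3,:3].T;o=s["T"][:3,3]
    return o+r*(((p0-o)@n)/(r@n))[:,None]
E
python3 - <<'E'
from h import *
import pickle
s=pickle.load(open("w1.pkl","rb"));c=np.load("panel.npz")["c"]
g=cv2.cvtColor(s["image"],cv2.COLOR_RGB2GRAY)
sub=np.zeros_like(g);sub[185:222,303:340]=(g[185:222,303:340]>190)
n,l,st,ce=cv2.connectedComponentsWithStats(sub);i=1+np.argmax(st[1:,4]);print(st[1:],ce[i])
v,u=np.nonzero(l==i);X=onplane(s,np.c_[u,v],N,c+.0365*N)
B=rot(N,[1,0,0]);ex,ey=B[:,2],np.cross(N,B[:,2])   # panel axes: ex ~ world x, ey = N x ex
q=np.c_[X@ex,X@ey]*1000
(cx,cy),(w,h),a=cv2.minAreaRect(q.astype(np.float32));print("rect",w,h,"angle in panel axes",a)
t=onplane(s,ce[i][None],N,c+.0365*N)[0];t2=(cx*ex+cy*ey)/1000+(t@N)*N
cm=np.array([402,331])/2.5+[160,60];k=onplane(s,cm,N,c+.0035*N)[0]
print("tip",t,t2,"collar",k,"collar->tip",k+.033*N)
for w in([75]): print("jaw75 angle in panel axes",np.degrees(np.arctan2(rot(N,[np.cos(np.radians(75)),np.sin(np.radians(75)),0])[:,2]@ey,rot(N,[np.cos(np.radians(75)),np.sin(np.radians(75)),0])[:,2]@ex)))
E
```

```text
[[311 195  20  19 189]
 [303 212  37  10 195]] [321.1026 218.4308]
rect 32.18309020996094 8.536022186279297 angle in panel axes 78.3928451538086
tip [0.6677 0.1395 0.14  ] [0.6661 0.1399 0.1394] collar [0.6667 0.146  0.1045] collar->tip [0.6543 0.1426 0.1349]
jaw75 angle in panel axes 78.28300017707168
```

```bash
python3 - <<'E'
from h import *
import pickle
s=pickle.load(open("w1.pkl","rb"));c=np.load("panel.npz")["c"]
g=cv2.cvtColor(s["image"],cv2.COLOR_RGB2GRAY)
sub=np.zeros_like(g);sub[190:216,308:334]=(g[190:216,308:334]>190)
n,l,st,ce=cv2.connectedComponentsWithStats(sub);i=1+np.argmin(np.linalg.norm(ce[1:]-[320.8,203.2],axis=1));print(st[i],ce[i])
v,u=np.nonzero(l==i);X=onplane(s,np.c_[u,v],N,c+.0365*N)
ex=rot(N,[1,0,0])[:,2];ey=np.cross(N,ex)
q=np.c_[X@ex,X@ey]*1000
(cx,cy),(w,h),a=cv2.minAreaRect(q.astype(np.float32));print("rect",w,h,"angle in panel axes",a)
print("tip",onplane(s,ce[i][None],N,c+.0365*N)[0],(cx*ex+cy*ey)/1000+(X[0]@N)*N)
# crank hover
yaw=np.radians(68.7);M=rot([0,0,1],[np.cos(yaw),np.sin(yaw),0]);p=np.array([.444,-.104,.109])
robot.move_ptp(p+[0,0,.09],rpy(M))
s=snapshot("wrist");pickle.dump(s,open("w2.pkl","wb"));print(robot.current_t(),proj(s,p))
save(s,"w2.png",(200,440,80,320),2.5)
W=cloud(s).reshape(-1,3);W=W[~np.isnan(W).any(1)];W=W[np.linalg.norm(W[:,:2]-p[:2],axis=1)<.12]
b=W[(abs(W[:,2]-.109)<.006)&(np.linalg.norm(W[:,:2]-p[:2],axis=1)<.03)]
print("block",len(b),b.mean(0),cv2.minAreaRect((b[:,:2]*1000).astype(np.float32)))
a=W[(abs(W[:,2]-.076)<.006)];vv=np.linalg.svd((a-a.mean(0))[:,:2],full_matrices=False)[2][0];print("arm",len(a),a.mean(0),np.degrees(np.arctan2(vv[1],vv[0])))
k=W[(abs(W[:,2]-.137)<.006)];print("knob",len(k),k.mean(0))
E
```

```text
[311 195  20  19 189] [320.5132 204.0106]
rect 12.141176223754883 12.820663452148438 angle in panel axes 34.50589370727539
tip [0.6554 0.1423 0.1353] [0.6554 0.1424 0.1353]
3.5667 [320.9082 198.3352]
block 966 [ 0.4443 -0.1028  0.108 ] ((445.21783447265625, -102.94415283203125), (29.750288009643555, 30.738317489624023), 68.52385711669922)
arm 1312 [ 0.4461 -0.0901  0.0764] -2.7547314089663613
knob 702 [ 0.3703 -0.074   0.1368]
```

View pics/w2.png

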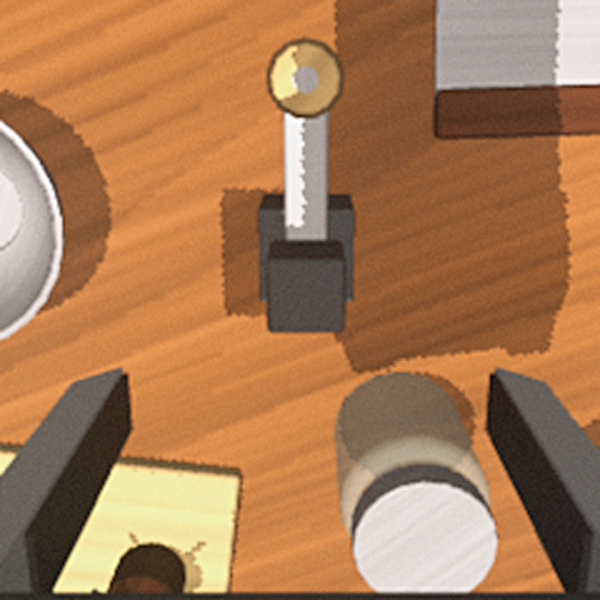

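The block is centred at (305,290) in the crop, i.e. (0.445,-0.103). The jar sits clear at the lower right. Grasping now.

```bash
python3 - <<'E'
from h import *
yaw=np.radians(68.6);M=rot([0,0,1],[np.cos(yaw),np.sin(yaw),0]);p=np.array([.4447,-.1031,.073])
robot.set_gripper(.7)
robot.move_ptp(p+[0,0,.07],rpy(M));robot.servo_line(p,feed=.12)
robot.set_gripper(0,45);print("w",robot.current_width()*94,robot.current_ft_force())
robot.servo_line(p+[0,0,.16],feed=.2)
robot.sleep(.2);print("held",robot.current_width()*94,robot.current_ft_force(),robot.current_t())
tip=np.array([.6554,.1423,.1353]);ex=rot(N,[1,0,0])[:,2];ey=np.cross(N,ex);a=np.radians(124.3)
F=rot(N,np.cos(a)*ex+np.sin(a)*ey);np.savez("fit.npz",tip=tip,F=F,ex=ex,ey=ey)
robot.move_ptp(tip+(.073+.025)*N,rpy(F));robot.sleep(.2)
print(robot.current_joint_pos(),robot.current_ft_force(),robot.current_ft_torque(),robot.current_t())
s=snapshot("scene");save(s,"s2.png",(220,440,200,365),3.6)
E
```

```text
w 29.95125918479292 [ 0.1247 -0.8054  0.0234]
held 29.733998278896994 [-0.6819  0.5235 -5.7863] 7.0667
[-0.5744  0.2111  0.3648  1.9313 -0.1532  0.6158  2.0207] [-0.2112  0.9342 -5.1213] [-0.1273  0.8571  0.02  ] 8.375
```

View pics/s2.png

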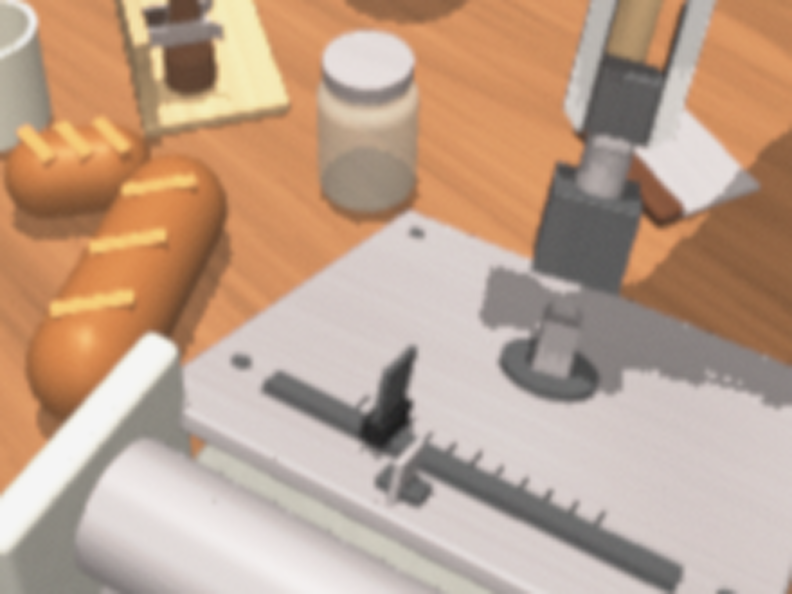

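The crank is held in line above the shaft. The pointer blade is at about (395,395) and the pale tab at (403,470), slightly down the rail. Next is a guarded descent.

```bash
python3 - <<'E'
from h import *
f=np.load("fit.npz");tip,F=f["tip"],f["F"]
f0=np.array(robot.current_ft_force())
for h in [.008,.002,-.003,-.008,-.014,-.02,-.026,-.03,-.033,-.035,-.037]:
    robot.servo_line(tip+(.073+h)*N,feed=.06)
    df=np.array(robot.current_ft_force())-f0;fn=df@N
    print(h,"act",((np.array(robot.current_tcp_pos())-tip)@N-.073).round(4),"Fn",fn.round(2),"Flat",(df-fn*N).round(2),np.array(robot.current_ft_torque()).round(2))
    if fn>25 or np.linalg.norm(df-fn*N)>25: break
print(robot.current_t(),robot.current_width()*94)
E
```

```text
0.008 act 0.0075 Fn -0.22 Flat [-0.63 -0.84 -0.35] [-0.16  0.81  0.02]
0.002 act 0.0017 Fn 0.15 Flat [ 0.2  -0.87 -0.01] [-0.09  0.86 -0.08]
-0.003 act -0.0032 Fn -1.07 Flat [-0.68 -0.4  -0.32] [-0.09  0.86 -0.01]
-0.008 act -0.0083 Fn 0.03 Flat [-0.23 -1.07 -0.22] [-0.18  0.82  0.02]
-0.014 act -0.0144 Fn -0.94 Flat [ 0.26 -0.46  0.06] [-0.14  0.9   0.03]
-0.02 act -0.0204 Fn -1.3 Flat [-1.02 -0.28 -0.45] [-0.18  0.85 -0.  ]
-0.026 act -0.0264 Fn -0.31 Flat [-0.2  -0.46 -0.13] [-0.16  0.89  0.01]
-0.03 act -0.0302 Fn -0.31 Flat [ 0.22 -1.11 -0.03] [-0.14  0.86 -0.01]
-0.033 act -0.0328 Fn 3.5 Flat [ 0.4  -1.87 -0.05] [-0.41  0.72 -0.03]
-0.035 act -0.0335 Fn 33.29 Flat [-3.55 -2.91 -1.78] [-0.62  2.08  0.08]
11.1083 30.08078739046754
```

It's seated at 33–34 mm depth with a clear contact force. Frame w1, which I already have, contains the pointer and tab below the crop I viewed. I'll enlarge that.

```bash
python3 - <<'E'
from h import *
import pickle
s=pickle.load(open("w1.pkl","rb"));save(s,"w1b.png",(300,420,270,340),6.6)
E
```

```text
(no output)
```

View pics/w1b.png

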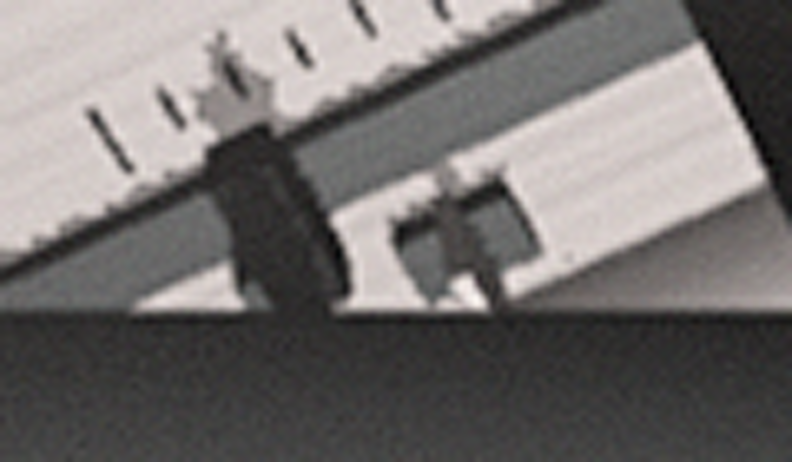

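```bash
cat >> h.py <<'E'
C0=np.load("panel.npz")["c"];SH=np.array([.6554,.1423,.1353])
YH=np.cross(N,[0,0,1]);YH/=np.linalg.norm(YH);UP=np.cross(YH,N)   # travel dir (clockwise), up-slope dir
UP*=np.sign(UP[2])
def rail(s):
    W=cloud(s).reshape(-1,3);W=W[~np.isnan(W).any(1)]
    return np.c_[(W-SH)@YH,(W-SH)@UP,(W-C0)@N]*1000
E
python3 - <<'E'
from h import *
import pickle
print(YH,UP)
for n in("top","scene"):
    q=rail(pickle.load(open(n+".pkl","rb")))
    m=(abs(q[:,0])<90)&(q[:,1]>85)&(q[:,1]<150)
    hi=q[m&(q[:,2]>26)&(q[:,2]<60)];mid=q[m&(q[:,2]>11)&(q[:,2]<24)]
    print(n,"hi",len(hi),np.percentile(hi,[5,25,50,75,95],axis=0).round(1).tolist())
    print(mid[np.argsort(mid[:,0])][::max(1,len(mid)//25)].round(1).tolist())
s=pickle.load(open("w1.pkl","rb"))
for nm,uv,h in(("ptr",[336.4,292.7],.012),("tab",[367.7,301],.006)):
    X=onplane(s,np.array(uv),N,C0+h*N)[0];print(nm,(X-SH)@YH*1000,(X-SH)@UP*1000)
E
```

```text
[-0.2651  0.9642  0.    ] [0.8876 0.244  0.3907]
top hi 21 [[-40.1, 104.8, 29.3], [-39.8, 110.9, 40.3], [-38.7, 119.2, 41.9], [-37.5, 125.9, 43.5], [-36.0, 131.7, 45.3]]
[[-89.9, 112.3, 11.4], [-44.0, 112.2, 16.1], [-43.9, 102.7, 13.0], [-43.9, 121.6, 18.2], [-43.6, 130.7, 18.6], [-43.5, 109.7, 19.4], [-43.2, 118.9, 19.7], [-42.6, 127.8, 17.3], [-42.2, 106.5, 15.4], [-42.1, 115.9, 17.9], [-42.0, 104.2, 21.4], [-41.7, 125.0, 16.6], [-41.6, 113.3, 20.5], [-40.5, 121.9, 13.5], [-40.4, 110.2, 17.0], [-40.3, 131.1, 13.8], [-40.2, 107.9, 23.6], [-40.0, 119.4, 16.7], [-39.9, 128.6, 18.0], [-39.5, 126.1, 22.1], [-37.5, 131.9, 14.8], [-33.0, 106.0, 17.2], [-32.8, 115.3, 18.4], [-32.4, 103.4, 19.8], [-32.1, 124.2, 14.7], [-30.1, 118.3, 11.9], [-22.7, 144.4, 11.7], [-18.7, 121.2, 11.9], [-16.7, 134.0, 13.6], [-16.4, 149.9, 22.2], [-16.3, 140.7, 19.2], [-16.1, 143.0, 11.1], [-15.5, 137.9, 19.8], [-14.6, 144.3, 21.1], [-13.9, 141.6, 23.0], [-13.1, 138.8, 22.8], [-12.5, 147.7, 20.7], [1.9, 123.6, 13.1], [10.0, 116.7, 14.8], [23.4, 113.8, 12.8]]
scene hi 99 [[-39.6, 104.0, 27.5], [-37.6, 111.3, 32.1], [-36.7, 120.5, 37.4], [-36.3, 129.3, 42.4], [-36.0, 131.2, 43.8]]
[[-43.6, 130.6, 12.7], [-41.7, 131.0, 13.9], [-39.6, 131.2, 13.2], [-39.1, 131.5, 19.2], [-37.7, 131.8, 21.9], [-37.3, 129.7, 22.9], [-36.7, 110.5, 17.5], [-36.6, 116.7, 22.5], [-36.2, 130.5, 12.7], [-36.2, 130.6, 20.2], [-35.8, 130.4, 18.5], [-35.4, 127.1, 17.0], [-34.9, 107.2, 18.7], [-34.3, 107.7, 17.4], [-33.8, 116.4, 18.1], [-33.1, 110.1, 17.2], [-32.7, 131.2, 14.9], [-32.6, 129.3, 17.7], [-32.4, 127.5, 13.1], [-32.2, 130.4, 11.0], [-31.9, 124.3, 11.7], [-16.3, 138.8, 21.9], [-15.2, 144.4, 21.8], [-13.8, 143.8, 22.2], [-13.3, 140.8, 13.6], [-12.9, 138.3, 21.5], [-12.8, 144.6, 19.5], [-12.6, 141.8, 20.0]]
ptr -36.18264216750793 102.05158018697806
tab -12.545753111532646 131.37965267938966
```

The pointer is at -38.3 mm and the tab at -14.6 mm along the travel, and top and scene agree. That's 23.7 mm, or about 158° of winding. Release, take the knob, wind 150°, then measure.

```bash
cat >> h.py <<'E'
_f=np.load("fit.npz") ;F,ex,ey=_f["F"],_f["ex"],_f["ey"];F0=SH-.0335*N
def knob(deg,h=.088):
    a=np.radians(deg);return F0+h*N+.08*(np.cos(a)*ex+np.sin(a)*ey)
def gap(s,show=False):
    q=rail(s);m=(abs(q[:,0])<60)
    p=q[m&(q[:,1]>100)&(q[:,1]<133)&(q[:,2]>27)&(q[:,2]<48)];t=q[m&(q[:,1]>137)&(q[:,1]<147)&(q[:,2]>13)&(q[:,2]<25)]
    return len(p),np.percentile(p[:,0],[25,50,90]).round(1),len(t),np.percentile(t[:,0],[25,50,90]).round(1)
E
python3 - <<'E'
from h import *
import pickle
s0=pickle.load(open("scene.pkl","rb"));print("ref",gap(s0))
a0=214.3;path=np.linspace(a0,a0-150,13)
print("ik",[solver.ik(knob(a),rpy(F)) is not None for a in path])
T=np.array(robot.current_tcp_pos())
robot.set_gripper(.7)
robot.servo_line(T+.09*N,feed=.2)
robot.servo_line(knob(a0,.165),feed=.2);robot.servo_line(knob(a0),feed=.15)
robot.set_gripper(0,20);print("knob w",robot.current_width()*94,robot.current_t())
for a in path[1:]:
    robot.servo_line(knob(a),feed=.1)
    print(round(a),np.array(robot.current_ft_force()).round(1).tolist(),end=" ")
robot.sleep(.2);s=snapshot("scene");print("\n",gap(s),robot.current_t());save(s,"s3.png",(220,440,200,365),3.6)
E
```

```text
ref (97, array([-37.6, -36.7, -36.1]), 20, array([-14. , -13. , -12.6]))
ik [True, True, True, True, True, True, True, True, True, True, True, True, True]
knob w 25.54481544756161 14.375
202 [-1.6, -0.0, 0.8] 189 [-2.9, -0.2, 3.2] 177 [-5.0, -1.9, 5.7] 164 [-7.5, -1.6, 7.9] 152 [-6.7, -1.8, 8.9] 139 [0.0, -0.9, 0.1] 127 [-0.1, 0.6, -1.0] 114 [-0.0, 0.8, 0.4] 102 [-0.2, 2.0, 0.4] 89 [-0.1, -0.1, 0.4] 77 [-0.4, 0.3, 0.3] 64 [0.8, 0.1, 0.6] 
 (97, array([-29.8, -28.4, -27.8]), 18, array([-14.3, -13.4, -12.7])) 18.525
```

View pics/s3.png

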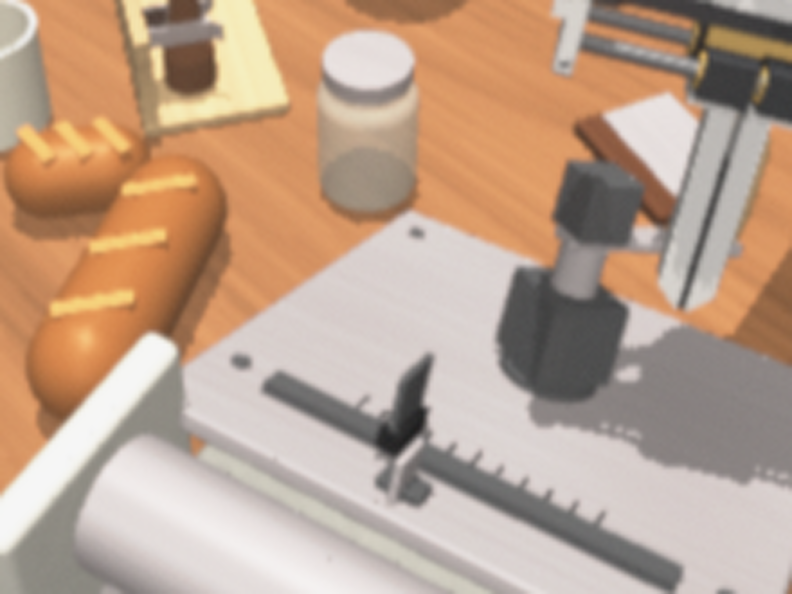

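The knob slipped out of the jaws partway. The picture shows the hub still seated and the pointer at about (405,400), moved by 8.3 mm, so the arm is near 159°. About 15.4 mm or 103° remains. I'll regrip with the jaws tangential and turning with the crank, using a firmer grip.

```bash
cat >> h.py <<'E'
def rtan(deg):
    a=np.radians(deg-90);return rot(N,np.cos(a)*ex+np.sin(a)*ey)
def pan(X): X=np.atleast_2d(X)-F0; return np.c_[X@ex,X@ey,X@N]
E
python3 - <<'E'
from h import *
T=np.array(robot.current_tcp_pos())
robot.servo_line(T+.1*N,feed=.25);robot.set_gripper(.75,50)
robot.move_ptp(knob(159,.2),rpy(rtan(159)));s=snapshot("wrist")
W=cloud(s).reshape(-1,3);W=W[~np.isnan(W).any(1)];q=pan(W);r=np.hypot(q[:,0],q[:,1])
k=q[(r>.06)&(r<.1)&(q[:,2]>.125)&(q[:,2]<.15)]
m=k.mean(0);print("knob",len(k),m,np.hypot(m[0],m[1]),np.degrees(np.arctan2(m[1],m[0])),"spread",np.ptp(k,axis=0),robot.current_t())
b=q[(r<.03)&(q[:,2]>.1)&(q[:,2]<.12)];print("block",len(b),b.mean(0))
a=q[(r>.025)&(r<.06)&(q[:,2]>.068)&(q[:,2]<.085)];print("arm",len(a),a.mean(0),np.degrees(np.arctan2(*a.mean(0)[1::-1])))
print([solver.ik(knob(x),rpy(rtan(x))) is not None for x in range(159,40,-10)])
E
```

```text
knob 610 [-0.0811  0.031   0.1339] 0.08678234389152718 159.0761303227083 spread [0.0228 0.0237 0.0127] 21.3333
block 853 [-0.0067 -0.0003  0.1088]
arm 409 [-0.0366  0.0139  0.076 ] 159.22734254219023
[True, True, True, True, True, True, True, True, True, True, True, True]
```

```bash
python3 - <<'E'
from h import *
def kr(deg,r,h):
    a=np.radians(deg);return F0+h*N+r*(np.cos(a)*ex+np.sin(a)*ey)
a0=159.1
robot.servo_line(kr(a0,.085,.085),rpy(rtan(a0)),feed=.2)
robot.set_gripper(0,50);print("w",robot.current_width()*94,robot.current_t())
robot.servo_line(kr(a0,.080,.088),feed=.05);print(robot.current_ft_force())
for a in np.linspace(a0,60,10)[1:]:
    robot.servo_line(knob(a),rpy(rtan(a)),feed=.08)
    f=np.array(robot.current_ft_force());print(round(a),f.round(1).tolist(),(f@N).round(1),end=" | ")
robot.sleep(.2);s=snapshot("scene");print("\n",gap(s),robot.current_t(),robot.current_width()*94)
E
```

```text
w 25.618295762426968 22.825
[-3.3237  2.0276 -5.1087]
148 [-3.0, 2.8, -4.4] -3.2 | 137 [-2.0, 3.1, -5.7] -4.8 | 126 [-0.4, 3.0, -4.2] -4.1 | 115 [0.1, 3.5, -5.8] -5.7 | 104 [0.6, 3.9, -5.9] -6.0 | 93 [2.7, 2.8, -5.3] -6.2 | 82 [2.6, 1.3, -5.6] -6.3 | 71 [2.7, 1.0, -5.8] -6.4 | 60 [1.2, 0.8, -7.0] -7.0 | 
 (95, array([-16.2, -14.6, -14.1]), 19, array([-14.7, -13.4, -12.8])) 26.4167 25.560128099251894
```

```bash
python3 - <<'E'
from h import *
for a,h in((56,.087),(52,.086)):
    robot.servo_line(knob(a,h),rpy(rtan(a)),feed=.04);f=np.array(robot.current_ft_force());print(a,f@N)
for h in(.085,.084,.083):
    if f@N>2: break
    robot.servo_line(knob(52,h),feed=.03);f=np.array(robot.current_ft_force());print(h,f@N)
robot.sleep(.3);s=snapshot("scene");print(gap(s),robot.current_t());save(s,"s4.png",(310,360,280,345),9)
E
```

```text
56 -0.454407093155435
52 6.506832763248893
(97, array([-14.9, -13.3, -12.8]), 19, array([-14.3, -13.4, -12.5])) 27.35
```

View pics/s4.png

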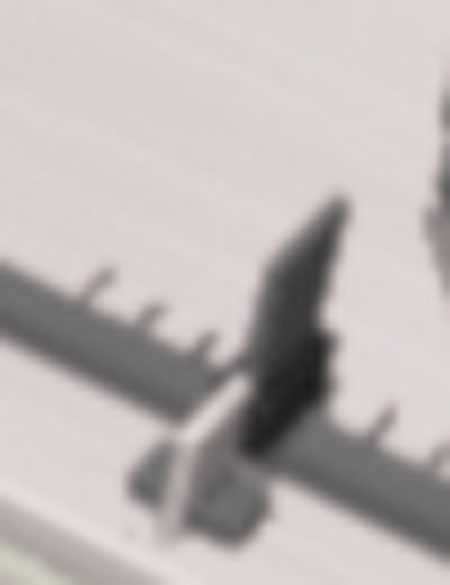

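Blade and tab line up: the tab at about (205,440) continues the blade's plane at (290,330), and the depth medians are -13.3 and -13.4 mm. Next I release the knob, check the crank's pose and take the block.

```bash
python3 - <<'E'
from h import *
robot.set_gripper(.75);print(robot.current_t())
robot.servo_line(knob(52,.17),feed=.2)
robot.servo_line(F0+.20*N,feed=.2);s=snapshot("wrist")
W=cloud(s).reshape(-1,3);W=W[~np.isnan(W).any(1)];q=pan(W);r=np.hypot(q[:,0],q[:,1])
k=q[(r>.06)&(r<.1)&(q[:,2]>.125)&(q[:,2]<.15)];m=k.mean(0);print("knob",len(k),m,np.hypot(m[0],m[1]),np.degrees(np.arctan2(m[1],m[0])))
b=q[(r<.03)&(q[:,2]>.1)&(q[:,2]<.12)];print("block",len(b),b.mean(0),cv2.minAreaRect((b[:,:2]*1000).astype(np.float32)))
s2=snapshot("scene");print(gap(s2),robot.current_t())
E
```

```text
28.1917
knob 782 [0.0487 0.0629 0.1364] 0.07950918284489415 52.24117751040668
block 967 [ 0.001 -0.     0.108] ((0.03818321228027344, -0.9749107360839844), (30.27050018310547, 29.140485763549805), 52.234519958496094)
(96, array([-15. , -13.5, -13. ]), 18, array([-14.2, -13.2, -12.7])) 29.4333
```

The crank sits upright and square at 52.2°, and the setting hasn't changed. There's time for one clear look at the rack before I lift it.

```bash
python3 - <<'E'
from h import *
import pickle
yaw=np.radians(61.7);M=rot([0,0,1],[np.cos(yaw),np.sin(yaw),0]);p=np.array([.5488,-.3408,.076])
robot.move_ptp(p+[0,0,.14],rpy(M));s=snapshot("wrist");pickle.dump(s,open("w3.pkl","wb"))
print(robot.current_t(),proj(s,p));save(s,"w3.png",(200,440,110,290),3.3)
W=cloud(s).reshape(-1,3);W=W[~np.isnan(W).any(1)];xh=np.array([np.cos(yaw-np.pi/2),np.sin(yaw-np.pi/2)]);yh=np.array([np.cos(yaw),np.sin(yaw)])
q=np.c_[(W[:,:2]-p[:2])@xh,(W[:,:2]-p[:2])@yh,W[:,2]]*1000
j=q[(abs(q[:,1])<30)&(q[:,0]>-40)&(q[:,0]<22)&(q[:,2]>66)&(q[:,2]<84)]
for x in range(-36,22,4):
    r=j[(j[:,0]>=x)&(j[:,0]<x+4)]
    if len(r)>3: l=r[r[:,1]>0][:,1];g=r[r[:,1]<0][:,1];print(x,len(l),len(g),l.min() if len(l) else 0,np.median(l) if len(l) else 0,g.max() if len(g) else 0,np.median(g) if len(g) else 0, np.median(r[:,2]))
for nm,y0 in(("brush",95),("pin",-95)):
    t=q[(abs(q[:,1]-y0)<30)&(abs(q[:,0])<30)&(q[:,2]>125)&(q[:,2]<150)];print(nm,len(t),t.mean(0) if len(t) else 0)
bb=q[(q[:,2]>95)&(q[:,2]<110)&(q[:,0]>15)&(q[:,0]<60)&(abs(q[:,1])<120)];
if len(bb)>20: c=np.polyfit(bb[:,1],bb[:,0],1);print("back",len(bb),c,bb[:,0].min(),bb[:,2].mean())
base=q[(q[:,2]>4)&(q[:,2]<20)&(q[:,0]>-60)&(q[:,0]<-30)&(abs(q[:,1])<50)];print("base z",np.median(base[:,2]))
E
```

```text
31.8417 [321.5263 185.3205]
-24 10 11 19.010665195713443 20.206955328036486 -18.428082708043014 -20.1477459651497 75.46541566773907
-20 16 18 15.815032638203345 17.6219216292097 -14.820642112157628 -17.054002996354455 75.60453273399231
-16 24 23 9.352193083947729 13.253647554629696 -9.339919057441668 -12.606669571820774 75.03065992066172
-12 29 31 9.292203585613157 12.637087258166277 -8.259822813152267 -11.54046062117295 76.2258266426737
-8 12 12 10.439035072113946 14.307579773837716 -9.40702574269123 -13.275290800176235 76.25143318878378
-4 12 12 13.780870809875534 14.90923662117612 -12.719430977375525 -13.857748824424787 76.18802162858492
0 8 10 13.05055918218882 14.406972981609066 -12.78736632427653 -13.922728607628052 76.00375076983264
4 11 11 13.0547386509469 13.908200267623094 -12.807357589087978 -13.941123501198264 76.33693778226383
8 9 9 13.084490273026422 13.940828365449603 -12.804522312351574 -14.015322018932553 76.1287080723911
12 32 30 0.49546655565710784 8.46316848395249 -0.6211050412618135 -8.532931951174557 75.0339474240435
16 43 45 0.522659933747498 6.139022937443895 -0.5846586337183209 -5.197970697828172 76.88553934923854
20 23 21 0.5285330531108907 6.149911437904268 -0.5967602629732909 -7.35552953094419 76.98936459506422
brush 675 [ -0.9109  92.5212 136.2187]
pin 610 [  0.948  -93.0143 135.8419]
base z 12.250245402742
```

View pics/w3.png

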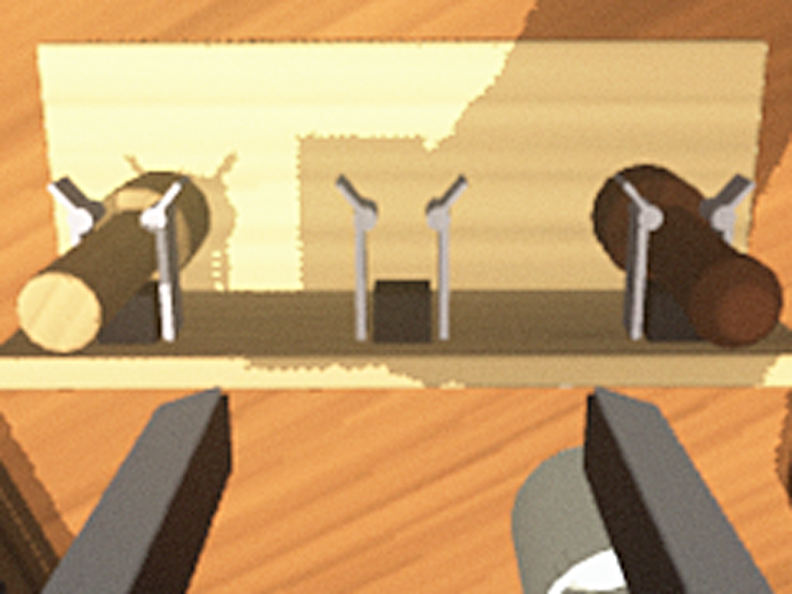

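The rack view shows the free middle clip between (362,210) and (438,210), symmetric about my estimate to 0.5 mm. The jaw tips are 24 mm in front, as stated. Now I grip, lift off and check the pointer.

```bash
python3 - <<'E'
from h import *
A=rpy(rtan(52.2));G=F0+.073*N
robot.move_ptp(G+.09*N,A);robot.servo_line(G,feed=.15)
robot.set_gripper(0,45);robot.sleep(.1);print("w",robot.current_width()*94,robot.current_ft_force(),robot.current_t())
robot.servo_line(G+.02*N,feed=.05);print(robot.current_ft_force(),robot.current_ft_torque())
robot.servo_line(G+.11*N,feed=.15)
s=snapshot("scene");print(gap(s),robot.current_t())
yaw=np.radians(62.0);M=rot([0,0,1],[np.cos(yaw),np.sin(yaw),0]);xh=np.array([np.sin(yaw),-np.cos(yaw),0]);yh=np.array([np.cos(yaw),np.sin(yaw),0])
seat=np.array([.5488,-.3408,0])+.0005*yh
robot.move_ptp(seat-.055*xh+[0,0,.25],rpy(M));robot.servo_line(seat-.055*xh+[0,0,.115],feed=.2)
print(robot.current_t(),robot.current_ft_force(),robot.current_width()*94)
s=snapshot("scene");save(s,"s5.png",(200,400,90,240),4)
E
```

```text
w 29.768554474177975 [-2.8328  0.2545  4.3044] 35.5667
[ 1.3167  0.6076 -2.2811] [-0.247   0.2651 -0.0253]
(95, array([-15.1, -13.4, -12.9]), 20, array([-14.9, -13.3, -12.5])) 36.9167
40.0167 [ 0.9624 -1.1406 -4.8341] 29.5077631580169
```

View pics/s5.png

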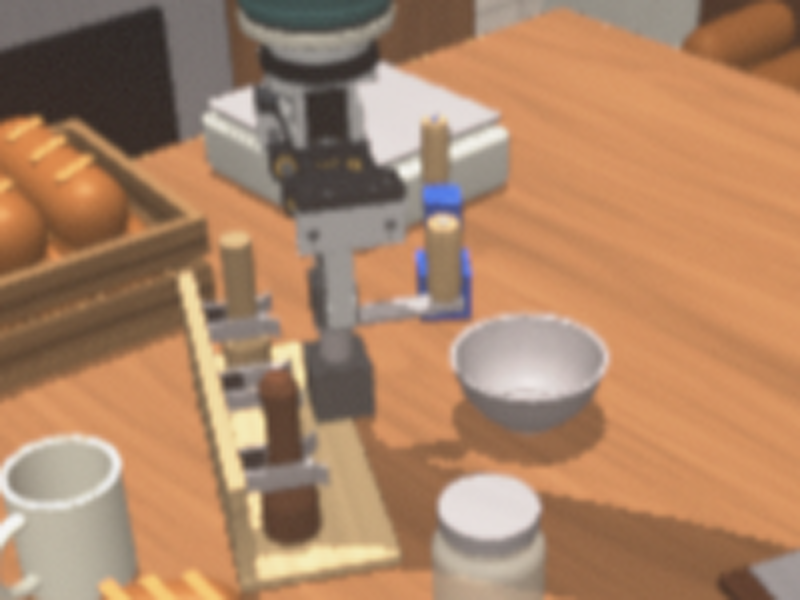

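The crank hangs upright in front of the free middle clip with its arm outwards. The pointer still reads in line. Guarded lowering to the board, then the push in.

```bash
python3 - <<'E'
from h import *
yaw=np.radians(62.0);xh=np.array([np.sin(yaw),-np.cos(yaw),0]);yh=np.array([np.cos(yaw),np.sin(yaw),0])
seat=np.array([.5488,-.3408,0])+.0005*yh
f0=robot.current_ft_force()[2]
for z in(.09,.088,.087,.086,.085,.084,.083,.082,.081):
    robot.servo_line(seat-.055*xh+[0,0,z],feed=.06);f=robot.current_ft_force()[2]-f0;print(z,round(f,1),end=" ")
    if f>4: break
z+=.0012
robot.servo_line(seat-.055*xh+[0,0,z],feed=.05)
for x in(-.03,-.02,-.014,-.008,-.003,.0005):
    robot.servo_line(seat+x*xh+[0,0,z],feed=.05);f=np.array(robot.current_ft_force());print(x,"Fx",(f@xh).round(1),"Fy",(f@yh).round(1),f[2].round(1))
robot.servo_line(seat+.0005*xh+[0,0,z-.0012],feed=.03)
print(robot.current_tcp_pos(),robot.current_ft_force(),robot.current_t())
s=snapshot("top")
W=cloud(s).reshape(-1,3);W=W[~np.isnan(W).any(1)];q=np.c_[(W-seat)@xh,(W-seat)@yh,W[:,2]]*1000
k=q[(abs(q[:,1])<25)&(q[:,0]>-105)&(q[:,0]<-60)&(q[:,2]>141)&(q[:,2]<158)];print("knob",len(k),k.mean(0) if len(k) else "")
E
```

```text
0.09 0.9 0.088 0.7 0.087 -0.1 0.086 0.2 0.085 0.7 0.084 10.9 -0.03 Fx -0.9 Fy -0.4 -5.7
-0.02 Fx -2.0 Fy -3.4 -5.9
-0.014 Fx -8.3 Fy -2.1 2.7
-0.008 Fx -9.9 Fy -1.9 6.3
-0.003 Fx -8.6 Fy -1.8 6.8
0.0005 Fx -8.0 Fy -1.3 5.6
[ 0.5495 -0.3411  0.0854] [-8.3462  3.0763 15.8282] 44.4167
knob 0
```

```bash
python3 - <<'E'
from h import *
yaw=np.radians(62.0);xh=np.array([np.sin(yaw),-np.cos(yaw),0]);yh=np.array([np.cos(yaw),np.sin(yaw),0])
seat=np.array([.5488,-.3408,0])+.0005*yh
s=snapshot("scene");save(s,"s6.png",(230,350,130,220),6.6)
W=cloud(s).reshape(-1,3);W=W[~np.isnan(W).any(1)];q=np.c_[(W-seat)@xh,(W-seat)@yh,W[:,2]]*1000
k=q[(abs(q[:,1])<25)&(q[:,0]>-110)&(q[:,0]<-55)&(q[:,2]>95)&(q[:,2]<158)]
for z in range(80,160,10):
    r=q[(abs(q[:,1])<25)&(q[:,0]>-110)&(q[:,0]<-55)&(q[:,2]>=z)&(q[:,2]<z+10)]
    if len(r)>5: print("knob z",z,len(r),np.percentile(r[:,0],[5,50,95]).round(1),np.median(r[:,1]).round(1))
for z in range(14,60,8):
    r=q[(q[:,1]>10)&(q[:,1]<30)&(q[:,0]>-40)&(q[:,0]<30)&(q[:,2]>=z)&(q[:,2]<z+8)]
    if len(r)>5: print("hub z",z,len(r),np.percentile(r[:,0],[5,50,95]).round(1),np.median(r[:,1]).round(1))
E
```

```text
knob z 90 20 [-82.6 -66.5 -56.5] 7.4
knob z 100 49 [-99.  -77.4 -59.2] 6.0
knob z 110 23 [-94.4 -85.7 -75. ] 9.1
knob z 120 31 [-95.7 -82.2 -71.7] 9.1
knob z 130 28 [-92.8 -81.3 -70.6] 9.5
knob z 140 30 [-90.5 -77.8 -68.3] 8.2
knob z 150 32 [-89.5 -78.1 -66.4] 9.7
hub z 22 7 [-38.1 -34.9 -32.8] 21.9
hub z 30 8 [-38.9 -35.1 -32. ] 21.2
hub z 38 15 [-37.  -27.7 -21. ] 20.3
hub z 46 14 [-36.2 -29.2 -12. ] 20.4
hub z 54 20 [-36.4 -28.3  24.8] 19.1
```

View pics/s6.png

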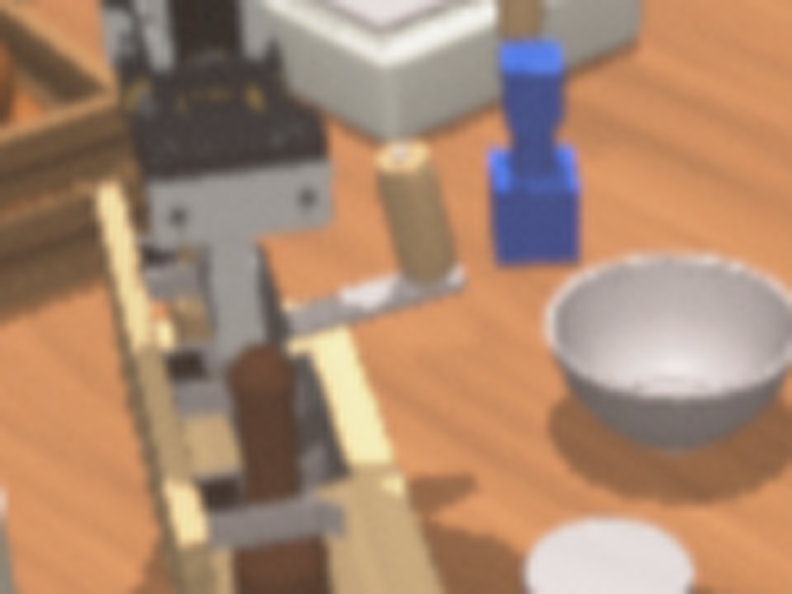

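The crank rotated about 0.19 rad in the jaws as the neck met the clip: the handle is up at (415,210) and the arm slopes down to the left. The neck should be at about -7 mm, just past the clip's beads. If I let go it should settle flat, so I'll do that and then look from above.

```bash
cat >> h.py <<'E'
yaw=np.radians(62.0);xh=np.array([np.sin(yaw),-np.cos(yaw),0]);yh=np.array([np.cos(yaw),np.sin(yaw),0])
seat=np.array([.5488,-.3408,0])+.0005*yh
def crank(s):
    W=cloud(s).reshape(-1,3);W=W[~np.isnan(W).any(1)];q=np.c_[(W-seat)@xh,(W-seat)@yh,W[:,2]]*1000
    k=q[(abs(q[:,1])<25)&(q[:,0]>-120)&(q[:,0]<-55)&(q[:,2]>135)]
    b=q[(abs(q[:,1])<22)&(q[:,0]>-40)&(q[:,0]<28)&(q[:,2]>110)&(q[:,2]<140)]
    a=q[(abs(q[:,1])<12)&(q[:,0]>-75)&(q[:,0]<-30)&(q[:,2]>75)&(q[:,2]<112)]
    return [(len(x),x.mean(0).round(1).tolist()) if len(x) else 0 for x in(k,b,a)]+[np.polyfit(a[:,0],a[:,2],1)[0].round(3) if len(a)>9 else None, np.polyfit(b[:,0],b[:,2],1)[0].round(3) if len(b)>9 else None]
E
python3 - <<'E'
from h import *
robot.servo_line(np.array(robot.current_tcp_pos())+[0,0,.001],feed=.03)
robot.set_gripper(.55);robot.sleep(.2)
robot.servo_line(np.array(robot.current_tcp_pos())+[0,0,.1],feed=.25)
s=snapshot("wrist");print(crank(s),robot.current_t());save(s,"w4.png",(200,440,110,290),3.3)
E
```

```text
[(1005, [-90.5, -1.0, 147.7]), (1205, [-12.3, -0.3, 119.7]), (961, [-53.2, -0.6, 88.0]), np.float64(0.007), np.float64(0.065)] 46.1167
```

View pics/w4.png

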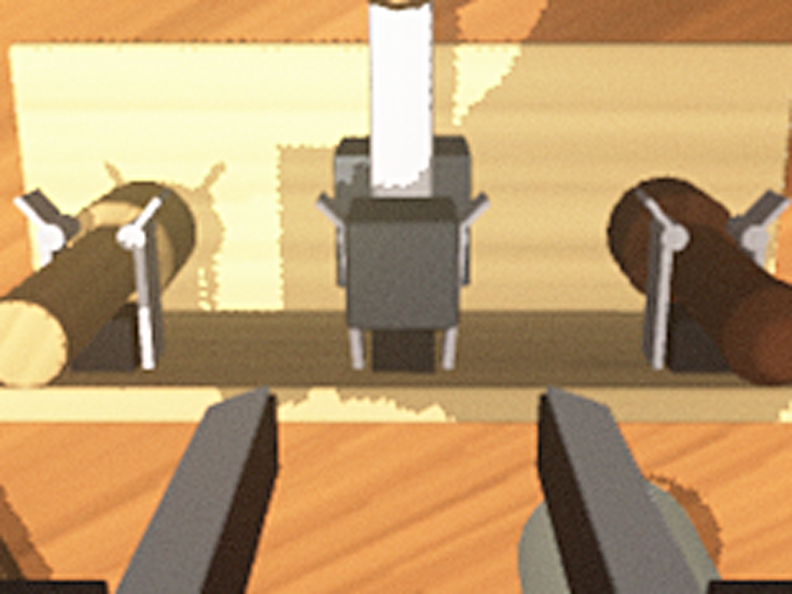

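After release the crank stands upright on the board, arm level at 88 mm as expected, but its neck is only at about -11 mm, right at the clip's beads. I'll regrip 5 mm lower at 60 N and push the rest.

```bash
python3 - <<'E'
from h import *
M=rpy(rot([0,0,1],yh));b=seat-.011*xh-.0006*yh
robot.servo_line(b+[0,0,.16],M,feed=.15);robot.servo_line(b+[0,0,.080],feed=.12)
robot.set_gripper(0,60);print("w",robot.current_width()*94,robot.current_t())
robot.servo_line(b+[0,0,.0805],feed=.03)
for x in(-.007,-.003,.001,.0025):
    robot.servo_line(seat+x*xh+[0,0,.0805],feed=.03);f=np.array(robot.current_ft_force());print(x,"Fx",(f@xh).round(1),"Fy",(f@yh).round(1),f[2].round(1))
robot.set_gripper(.5);robot.sleep(.2)
robot.servo_line(np.array(robot.current_tcp_pos())+[0,0,.1],feed=.25)
print(crank(snapshot("wrist")),robot.current_t())
E
```

```text
w 29.62512232632283 47.75
-0.007 Fx -9.8 Fy -3.6 10.8
-0.003 Fx -13.3 Fy -2.4 14.8
0.001 Fx -11.7 Fy -1.6 16.2
0.0025 Fx -13.4 Fy -3.2 16.0
[(1117, [-79.6, -0.1, 156.0]), (1278, [-3.7, 0.2, 120.8]), (746, [-47.2, -0.1, 93.4]), np.float64(-0.092), np.float64(0.052)] 50.3917
```

It's now tilted by about 0.09 rad with the neck near -7 mm. The hub's edge was dragging on the board (Fz about 16 N). I'll regrip, lift 2.5 mm so the hub is off the board, and rotate the hand about the jaw axis so the neck is driven inward.

```bash
cat >> h.py <<'E'
def pose(x,y,zb,th,g=.024):
    """tool pose with block centre at (x,y,zb) in clip axes, hand leaned by th about -yh (neck towards +x)"""
    D=R.from_rotvec(-th*yh).as_matrix()
    return seat+x*xh+y*yh+[0,0,zb]+D@np.array([0,0,-g]),rpy(D@rot([0,0,1],yh))
def go(x,y,zb,th,feed=.05):
    p,a=pose(x,y,zb,th);robot.servo_line(p,a,feed=feed);f=np.array(robot.current_ft_force());t=np.array(robot.current_ft_torque())
    print((x,zb,th),"Fx",(f@xh).round(1),"Fz",f[2].round(1),"My",(t@yh).round(2))
E
python3 - <<'E'
from h import *
go(-.004,0,.19,0,.2);go(-.004,0,.106,0,.15)
robot.set_gripper(0,60);print(robot.current_t())
go(-.004,0,.108,0,.03)
go(-.003,0,.108,.1,.03)
go(-.001,0,.108,.17,.03)
go(.001,0,.107,.2,.03)
print(robot.current_t());print(crank(snapshot("scene")))
robot.set_gripper(.5);robot.sleep(.1)
go(.001,0,.20,.1,.25)
print(crank(snapshot("wrist")),robot.current_t())
E
```

```text
(-0.004, 0.19, 0) Fx 1.1 Fz 0.7 My -0.03
(-0.004, 0.106, 0) Fx 0.2 Fz 0.5 My -0.03
51.7667
(-0.004, 0.108, 0) Fx 1.8 Fz -1.3 My -0.62
(-0.003, 0.108, 0.1) Fx 4.3 Fz -9.7 My -0.67
(-0.001, 0.108, 0.17) Fx 4.3 Fz -20.6 My 0.08
(0.001, 0.107, 0.2) Fx -5.0 Fz -4.4 My 1.78
52.8083
[(196, [-86.1, 8.5, 286.6]), (48, [6.2, 2.2, 119.9]), (95, [-55.5, 4.0, 88.0]), np.float64(-0.224), np.float64(0.1)]
(0.001, 0.2, 0.1) Fx -0.3 Fz 0.1 My 0.1
[(1086, [-82.8, 0.5, 143.5]), (1318, [-2.5, 0.8, 120.8]), (771, [-47.0, 0.7, 85.8]), np.float64(0.073), np.float64(0.146)] 54.0167
```

The neck is now well inside the clip at about +2 mm, but the crank leans about 0.075 rad the other way. I'll rotate it back upright and set it down.

```bash
python3 - <<'E'
from h import *
go(-.001,.0005,.19,0,.2);go(-.001,.0005,.104,0,.15)
robot.set_gripper(0,60)
go(.001,.0005,.104,-.08,.03)
go(.001,.0005,.1035,-.085,.03)
robot.set_gripper(.5);robot.sleep(.1)
go(.001,.0005,.20,0,.25)
s=snapshot("wrist");print(crank(s),robot.current_t());save(s,"w5.png",(200,440,60,290),2.6)
s2=snapshot("scene");print(gap(s2))
E
```

```text
(-0.001, 0.19, 0) Fx -0.9 Fz -0.7 My 0.03
(-0.001, 0.104, 0) Fx 0.5 Fz -0.3 My 0.02
(0.001, 0.104, -0.08) Fx 0.5 Fz -1.7 My -0.22
(0.001, 0.1035, -0.085) Fx 2.1 Fz -1.1 My -1.02
(0.001, 0.2, 0) Fx -0.3 Fz -0.7 My 0.04
[(1050, [-78.5, 0.3, 147.9]), (1268, [0.2, 0.4, 119.8]), (718, [-46.5, 0.5, 88.1]), np.float64(0.005), np.float64(0.067)] 57.0833
(95, array([-15.1, -13.5, -12.9]), 18, array([-14.6, -13.3, -12.6]))
```

View pics/w5.png

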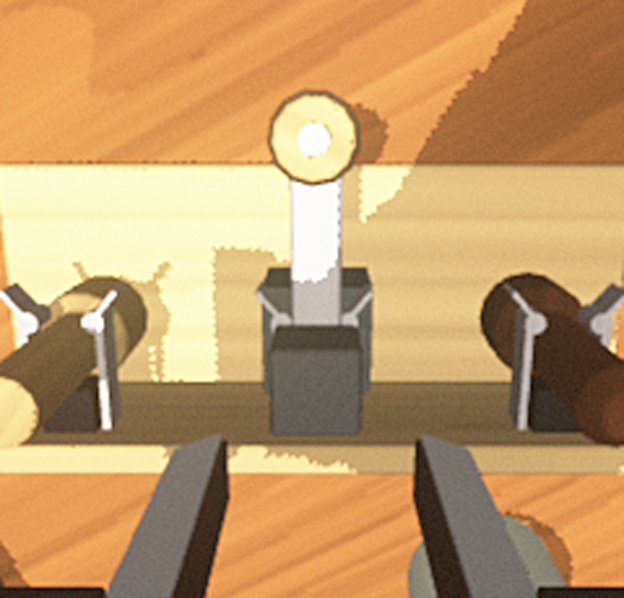

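The crank stands upright in the middle clip: block at (315,395), arm straight out to the handle at (313,138), jaws closed around the neck. All readings are within limits, so I'm handing in.

```bash
python3 - <<'E'
from h import *
robot.servo_line(np.array(robot.current_tcp_pos())+[0,0,.06],feed=.2);robot.hand_in();print(robot.current_t())
E
```

```text
the job is handed in; nothing more can be done
the job is handed in; nothing more can be done
```

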